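# Park the spring jaw on its catch and push the finished nut out

## Robot

A 6-joint arm with a two-finger parallel gripper is mounted at the origin on the work surface; the furniture and walls round the work are solid. World frame = base frame: x ahead of the robot, y to its left, z up, the work surface at z = 0. Lengths are in m, angles in rad, forces in N, time in s.
With the tool pointing down it reaches from about 0.35 to 0.775 m from the base axis. Payload 5.5 kg.
Tool frame: the origin (TCP) lies between the finger pads; the fingertips stand 11 mm ahead of it and the grasp point (between the pads) lies 8 mm behind it (tips_ahead is the distance from the TCP to the fingertips, in m); z points along the fingers, y is the line along which they close (so a half turn about z gives the same grasp; the last joint's range is limited). The gripper opens to 85 mm and grips with 20 to 120 N. Pads are 22 mm wide; open, the fingers measure 114 mm over their backs; the gripper's body (76 mm by 85 mm) begins 54 mm behind the grasp point. The pads swing forward as they close: fully open they stand 13 mm farther back than shut.
Start: joints at [1.079, 0.313, 0.046, 1.304, 0, 1.431], TCP at [0.198, 0.54, 0.242] pointing down, gripper open.
Joint ranges: [-2.76, 2.76], [-0.86, 1.69], [-1.03, 1.26], [-2.2, 2.34], [-1.47, 1.5], [-3.14, 3.14]. Speed limits (rad/s): [2.57, 2.57, 3.14, 3.14, 3.14, 3.14].

## Interface

Orientations are given as a unit quaternion [w, x, y, z].
In Python, from workcell import * gives the robot as it stands. The module is installed in compiled form; this text tells all that it offers.
- The arm moves only by the tool jog_arm, never from a script. Its argument "moves" is a list of rows, each an object with "fingers": the closure, from 0 (fully open) to 1 (shut); "slide": the shift along the tool's x, y, z in mm, a list of three; "angular": the turn, a rotation vector about the tool's x, y, z in degrees, a list of three. A call has 1 to 10 rows; each row is the pose to reach, as a shift and turn from the pose commanded when the call began, along the tool's axes at that moment; what a row does not reach only later rows make up. A row lasts 1/12 s, in which the tool goes at most 41.7 mm and 7.16 degrees, less where a joint would pass 70% of its speed; a pose out of reach is approached as far as the arm can. A call with a gripper value outside its range is refused whole. The fingers move at their own pace and stop on an object; "squeeze" is the grip in N (left out, the last holds). Time passes only in rows, so rows that repeat a pose let the fingers close. It gives the time, the measured TCP pose, the force, the opening and the grip force at its end, in the units of the state.
- get_state(): the state, without advancing time (a new reading comes with each control period).
- read_camera(name): name is "scene" or "side" or "wrist"; returns a dict with "color" (480x640x3 uint8, red, green, blue), "fovy" (degrees; the focal length in pixels is half the picture's height over the tangent of half this angle, whatever the lens; pixels are square), "cx", "cy" (the principal point, pixels), "world_from_camera" (4x4, takes a point from camera to world coordinates); the wrist camera has in their place "tool_from_camera" (4x4, takes a point from camera to tool coordinates, whose origin is the TCP and whose axes are the flange's). Camera axes: x right, y down, z forward; pixel columns grow to the right and rows downward; lengths in m; the calibration is good to about 2 mm. A picture is of the moment at which its call begins: read the wrist's pose just before it. There is no depth.
- hand_in(): hands the job in; it is judged then, once.
Trained networks look in a picture, given as the dict that the camera call returned (one of the last four; its "shot" number tells which), for a name from the list of things; names that differ only in an ending like _2 or _b are one class to them, and where a whole thing is asked for, a point or a joint stands for the part that bears it (a point fixed in the world has none). Each returns a list of dicts, best first, with "p" (0 to 1); they miss things now and then, are a little off and sometimes report something else, mostly with a low value. They report only what shows in the picture. A call takes as long as a camera call.
- look_for(target, picture): "point" ([column, row] in pixels, amid what is visible of it).
- tip_of(target, picture): "point" ([column, row] in pixels: a listed point, or the origin of a listed thing).
The state is a dict: "clock": time; "joint_pos": joint angles; "qvel": joint speeds; "tau": joint torques, N m; "tcp_pos": TCP position; "orientation": TCP orientation; "wrist_force": force on the tool from outside, world axes, zero at the start; "ft_torque": the same for the moment, N m; "finger_gap": finger opening in m; "grip_force": force on a finger pad.
Only numpy, scipy, OpenCV 4.12 (cv2) and the standard library are available. Lean on these libraries where they do the work, as an engineer would, in place of code of your own. Each camera call takes 0.05 s, during which the arm holds its last target. There are 200 camera calls.

## Task

Unload the spring clamp fixture: with the fingertip, push the red thumb lug back until the spring jaw has passed the catch, then let it come back so that the steel catch holds the jaw open half-way. Then push the brass nut out from between the jaws onto the flat, low-lipped apron on their right and leave it there lying flat, with the jaw still held open by its catch. Only push: take neither lug nor nut between the fingers, do not lift the nut off the fixture, and leave the loose bolt, steel nut and try square where they are.

Things in the scene. Friction and masses are not known exactly. Their poses are not given: they have to be found in the camera images.
- fixture: Blue-painted cast base of the clamp, fixed to the bench, about 237 x 105 mm, 14 mm thick. Origin: on the bench, below the seat where the nut starts. Local x: the way the jaw opens (roughly away from the robot); -y: toward the apron (roughly to the robot's right); z up. Its top (bed) is flat at z = 14 mm.
- jaw (a joint): Spring jaw, m, grows as it opens along the fixture's +x. About 0.0035 clamping the nut; full stop at 0.060. A spring always drives it shut: about 6 N at first, 11 to 13 N near the stop. Pushed beyond 0.043 (better 0.052) its stop pin has passed the catch; let go, it comes back and rests at 0.040. Let go sooner, it shuts.
- lug (a point): Centre of the jaw's upright red thumb lug: 10 mm thick along fixture x, 36 mm wide along y, top 78 mm above the bench (24 mm above this point). Push its -x face along +x. Below that face lies the jaw itself, its top 34 mm above the bench, so 44 mm of the face is free. Moves with the jaw. Axes as the fixture's.
- pawl (a joint): Catch: sprung dark steel lever on the apron's side of the jaw, rad. 0 = swung in (at rest, or holding the pin); grows as the passing stop pin swings it outward (to about 0.14), then springs back to 0 by itself. Its black knob lets the jaw go: leave it alone.
- pawl_tip (a point): Free end of the catch lever, upper face, 37 mm above the bench. The upright steel stop pin (8 mm) on the jaw's ear rests against this end when the jaw is held open.
- nut_mid (a point): Centre (6.5 mm above its underside) of the loose brass-coloured hex nut: 24 mm across flats, 27.6 mm across corners, 13 mm high, 30 g. It starts on the bed, clamped with flats to the jaws, corners along fixture y. With the jaw caught, the gap between the jaws is 60 mm: fixture x from -12 to +48 mm.
- apron (a point): Middle of the apron (grey, level plate on the right of the jaws), on the bed surface, fixture x = 6, y = -52 mm. The jaws (34 mm high over the bench) end at y = -16 mm; the apron is level with the bed and runs on to 4 mm high lips at y = -69 and at x = -45 and +47 mm. The bed is also open on the +y side, where it ends at y = +33 mm.
- bolt: Loose steel hex bolt standing on its head, 28 mm wide, 60 mm high; bystander, origin under its head.
- small_nut: Loose small steel hex nut, 20 x 22 x 10 mm; bystander, origin under its middle.
- square: Loose try square lying flat, 144 x 94 x 16 mm; bystander, origin under its middle.
- nut: The same loose nut, origin in the middle of its underside (14 mm above the bench on the bed).

How it is judged:
By the outcome, as a careful person would: the job done as asked, in the order asked, and still so for the second after the job is handed in, with the robot touching nothing.
It also fails if it takes over 48 s, if anything falls off the work surface, if the arm or the gripper's body presses on something with over 40 N, if the wrist force passes 120 N, or if a joint passes its speed limit or range.

## Working session

There is one attempt and no reset: what is moved stays moved. The work goes in short steps, Python scripts to look and compute and a tool call to move; the robot and the scene stay as the last step left them, time stands still between calls to the robot, and variables do not carry over. Pictures are saved under pics/ and viewed, at most 11 in all, crops included, and the job is handed in when it is done.

Besides the shell and the picture viewer there is one more tool, called after "Call:" in YAML: its name, and indented under it one key for each argument. jog_arm: Moves the arm, as the interface text tells. Its arguments: {"type":"object","properties":{"moves":{"type":"array","items":{"type":"object","properties":{"fingers":{"type":"number"},"slide":{"type":"array","items":{"type":"number"}},"angular":{"type":"array","items":{"type":"number"}}}}},"squeeze":{"type":"number"}},"required":["moves"]}

```bash
mkdir -p pics; cat > h.py <<'E'
from workcell import *
import numpy as np, cv2
from scipy.spatial.transform import Rotation as R
def toolT(s=None):
    s=s or get_state(); q=s["orientation"]; T=np.eye(4)
    T[:3,:3]=R.from_quat([q[1],q[2],q[3],q[0]]).as_matrix(); T[:3,3]=s["tcp_pos"]; return T
def shot(n):
    T=toolT() if n=="wrist" else None
    p=read_camera(n); p["W"]=T@p["tool_from_camera"] if n=="wrist" else np.array(p["world_from_camera"]); return p
def ray(p,uv):
    f=240/np.tan(np.radians(p["fovy"])/2)
    d=np.array([(uv[0]-p["cx"])/f,(uv[1]-p["cy"])/f,1]); d=p["W"][:3,:3]@d
    return p["W"][:3,3],d/np.linalg.norm(d)
def tri(rs):
    A=sum(np.eye(3)-np.outer(d,d) for o,d in rs); b=sum((np.eye(3)-np.outer(d,d))@o for o,d in rs)
    x=np.linalg.solve(A,b); return x,[np.linalg.norm(np.cross(x-o,d))*1e3 for o,d in rs]
def onz(r,z): o,d=r; return o+d*(z-o[2])/d[2]
def save(p,f): cv2.imwrite("pics/"+f,p["color"][:,:,::-1])
E
python3 - <<'E'
from h import *
np.set_printoptions(precision=4,suppress=True)
s=get_state();print(s);print(toolT())
P={n:shot(n) for n in("scene","side","wrist")}
for n,p in P.items(): save(p,n+"0.png");print(n,p["fovy"],p["W"][:3,3],p["W"][:3,2])
for t in ["fixture","lug","pawl_tip","nut_mid","apron","bolt","small_nut","square"]:
    rs=[]
    for n,p in P.items():
        r=tip_of(t,p)
        if r: print(t,n,np.round(r[0]["point"],1),round(r[0]["p"],2)); rs.append(ray(p,r[0]["point"])) if r[0]["p"]>.3 else 0
    if len(rs)>1: print("   ",*tri(rs))
E
```

```text
{'clock': 0.0, 'joint_pos': array([1.0794, 0.3141, 0.0449, 1.3036, 0.    , 1.4312]), 'qvel': array([ 0.    , -0.0019, -0.0013,  0.0006, -0.0001, -0.0017]), 'tau': array([ -0.0007, -48.0624,  29.8534,   0.0193,  -0.0005,  -0.    ]), 'tcp_pos': array([0.1979, 0.5393, 0.2414]), 'orientation': array([-0.0003,  0.175 ,  0.9846, -0.0009]), 'wrist_force': array([0.4272, 0.2417, 1.2704]), 'ft_torque': array([0.0597, 0.0198, 0.0082]), 'grip_force': 0.0, 'finger_gap': 0.08533231826830591}
[[-0.9388  0.3445 -0.0009  0.1979]
 [ 0.3446  0.9388 -0.0017  0.5393]
 [ 0.0003 -0.0019 -1.      0.2414]
 [ 0.      0.      0.      1.    ]]
scene 51.96751589224169 [-0.0241 -0.6589  0.7061] [ 0.5199  0.5945 -0.6134]
side 51.34169633509385 [ 0.4679 -0.8588  0.418 ] [ 0.0576  0.9144 -0.4008]
wrist 65.92396494200091 [0.1257 0.5657 0.3742] [ 0.2818 -0.1057 -0.9536]
fixture scene [366.4 310.2] 0.58
fixture side [310.3 322.4] 0.58
    [ 0.4922 -0.2009 -0.0038] [np.float64(1.7612212084993777), np.float64(1.7612212084992613)]
lug scene [386.7 278.4] 0.93
lug side [346.6 286. ] 0.94
    [ 0.5464 -0.2006  0.0532] [np.
[... 172 characters left out ...]
31336764979408), np.float64(2.443133676497821)]
nut_mid scene [362.9 304.1] 0.56
nut_mid side [280.6 262. ] 0.55
    [ 0.4406 -0.2412  0.1048] [np.float64(17.466672835572663), np.float64(17.466672835572677)]
apron side [321.1 332.4] 0.66
bolt scene [308.6 286.6] 0.6
bolt side [286.5 279.8] 0.94
    [ 0.4541 -0.0699 -0.001 ] [np.float64(2.953837330741546), np.float64(2.953837330741613)]
small_nut scene [283.4 272.4] 0.4
small_nut side [280.6 260.9] 0.38
    [0.4425 0.0001 0.0016] [np.float64(4.700751678499045), np.float64(4.700751678499239)]
square scene [232.4 248.7] 0.95
square side [258.6 235.7] 0.7
    [0.3984 0.1335 0.0047] [np.float64(0.7689172086731947), np.float64(0.7689172086732109)]
```

```bash
cd pics; python3 -c "
import cv2
a=cv2.imread('scene0.png')[200:400,250:500];b=cv2.imread('side0.png')[190:390,230:480]
cv2.imwrite('c0.png',cv2.hconcat([cv2.resize(a,(400,320)),cv2.resize(b,(400,320))]))
cv2.imwrite('full0.png',cv2.resize(cv2.hconcat([cv2.imread('scene0.png'),cv2.imread('side0.png')]),(800,300)))"
```

```text
(no output)
```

View pics/c0.png

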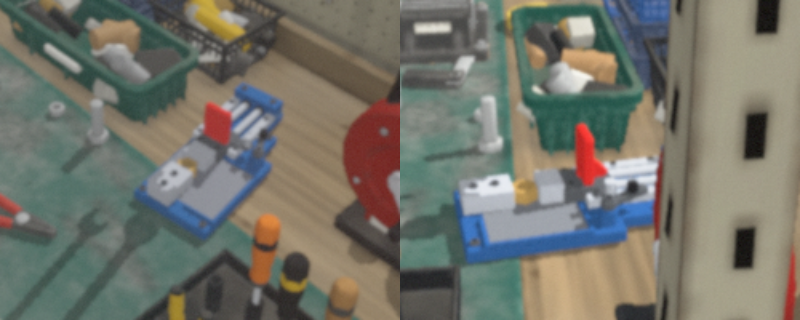

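View pics/full0.png

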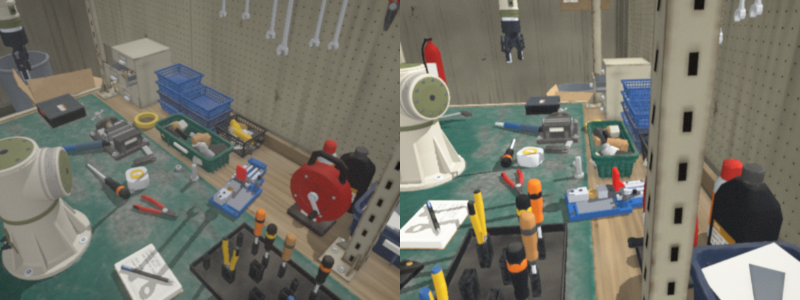

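The pictures show the fixture with its red lug at scene (387,278) and side (347,286). Its x axis is close to world +x, and the brass nut is between the jaws. I'll move the wrist camera over it.

Call:
jog_arm:
  moves:
    - {"fingers": 1, "slide": [-336, -185, -60], "angular": [0, 0, -20]}
    - {"fingers": 1, "slide": [-336, -185, -60], "angular": [0, 0, -20]}
    - {"fingers": 1, "slide": [-336, -185, -60], "angular": [0, 0, -20]}
    - {"fingers": 1, "slide": [-336, -185, -60], "angular": [0, 0, -20]}
    - {"fingers": 1, "slide": [-336, -185, -60], "angular": [0, 0, -20]}
    - {"fingers": 1, "slide": [-336, -185, -60], "angular": [0, 0, -20]}
    - {"fingers": 1, "slide": [-336, -185, -60], "angular": [0, 0, -20]}
    - {"fingers": 1, "slide": [-336, -185, -60], "angular": [0, 0, -20]}
    - {"fingers": 1, "slide": [-336, -185, -60], "angular": [0, 0, -20]}
    - {"fingers": 1, "slide": [-336, -185, -60], "angular": [0, 0, -20]}

```text
clock: 2.18
tcp_pos: [0.4526, 0.2473, 0.3032]
orientation: [0.001, 0.003, 1.0, -0.0]
wrist_force: [1.3, 1.1, 0.2]
finger_gap: -0.0002
grip_force: 0.0
```

Call:
jog_arm:
  moves:
    - {"fingers": 1, "slide": [30, -430, 50]}
    - {"fingers": 1, "slide": [30, -430, 50]}
    - {"fingers": 1, "slide": [30, -430, 50]}
    - {"fingers": 1, "slide": [30, -430, 50]}
    - {"fingers": 1, "slide": [30, -430, 50]}
    - {"fingers": 1, "slide": [30, -430, 50]}
    - {"fingers": 1, "slide": [30, -430, 50]}
    - {"fingers": 1, "slide": [30, -430, 50]}
    - {"fingers": 1, "slide": [30, -430, 50]}
    - {"fingers": 1, "slide": [30, -430, 50]}

```text
schema error: expected keys fingers, slide, angular
```

```bash
cat > m.py <<'E'
from h import *
import sys
np.set_printoptions(precision=4,suppress=True)
s=get_state();print(s["clock"],s["tcp_pos"],s["wrist_force"])
P={n:shot(n) for n in("scene","side","wrist")}
save(P["wrist"],sys.argv[1])
for t in ["fixture","lug","pawl_tip","nut_mid","apron","bolt"]:
    rs=[];z={"fixture":0,"lug":.054,"pawl_tip":.037,"nut_mid":.0205,"apron":.014,"bolt":0}[t]
    for n,p in P.items():
        r=tip_of(t,p)
        if r:
            y=ray(p,r[0]["point"]);print(t,n,np.round(r[0]["point"],1),round(r[0]["p"],2),onz(y,z)[:2])
            if r[0]["p"]>.4: rs.append(y)
    if len(rs)>1: print("   ",*tri(rs))
E
python3 m.py w1.png
```

```text
2.1833 [0.4526 0.2473 0.3032] [1.3071 1.1344 0.1931]
fixture scene [369.7 308.5] 0.56 [ 0.4995 -0.2029]
fixture side [310.1 323.6] 0.83 [ 0.4904 -0.2127]
    [ 0.4932 -0.2081  0.0017] [np.float64(4.712011050095539), np.float64(4.71201105009549)]
lug scene [383.  276.4] 0.95 [ 0.542  -0.1941]
lug side [346.6 285.6] 0.55 [ 0.5479 -0.1972]
    [ 0.5483 -0.1892  0.0485] [np.float64(1.1772688245742429), np.float64(1.1772688245742018)]
pawl_tip scene [285.8 269.6] 0.67 [ 0.4234 -0.034 ]
pawl_tip side [383.4 303.5] 0.48 [ 0.5992 -0.2265]
    [ 0.6979  0.3314 -0.3247] [np.float64(29.13443308080101), np.float64(29.13443308080112)]
nut_mid scene [364.9 303.2] 0.42 [ 0.4877 -0.1999]
nut_mid side [305.3 305.8] 0.78 [ 0.4845 -0.1939]
    [ 0.4841 -0.2031  0.0257] [np.float64(0.2965087311719459), np.float64(0.29650873117177795)]
apron scene [393.4 317.2] 0.77 [ 0.5062 -0.2581]
apron side [322.1 333. ] 0.93 [ 0.5055 -0.2603]
    [ 0.506  -0.2583  0.0133] [np.float64(0.7074252380821111), np.float64(0.7074252380821469)]
bolt scene [309.3 283.8] 0.77 [ 0.4569 -0.0681]
bolt side [284.3 280.7] 0.74 [ 0.4518 -0.0697]
bolt wrist [ 44.5 189.1] 0.97 [ 0.4547 -0.0774]
    [ 0.453  -0.0737  0.0041] [np.float64(1.6652961040216891), np.float64(2.097389497217535), np.float64(1.016270353198039)]
```

View pics/w1.png

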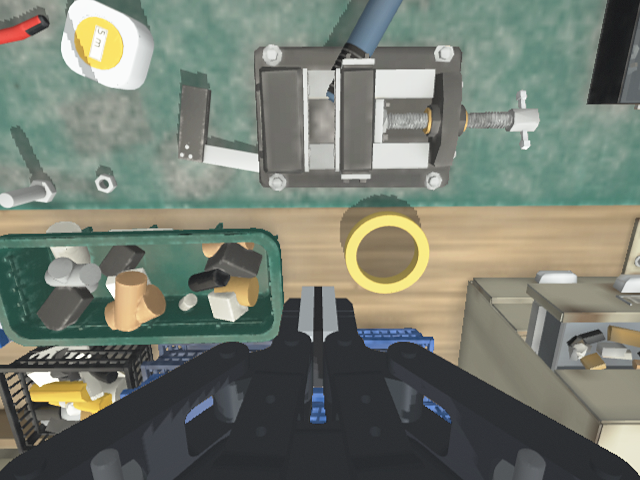

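The fixture isn't in view: the move was refused because it had no angular key. I'm sending it again.

Call:
jog_arm:
  moves:
    - {"fingers": 1, "slide": [-20, -415, 0], "angular": [0, 0, 0]}
    - {"fingers": 1, "slide": [-20, -415, 0], "angular": [0, 0, 0]}
    - {"fingers": 1, "slide": [-20, -415, 0], "angular": [0, 0, 0]}
    - {"fingers": 1, "slide": [-20, -415, 0], "angular": [0, 0, 0]}
    - {"fingers": 1, "slide": [-20, -415, 0], "angular": [0, 0, 0]}
    - {"fingers": 1, "slide": [-20, -415, 0], "angular": [0, 0, 0]}
    - {"fingers": 1, "slide": [-20, -415, 0], "angular": [0, 0, 0]}
    - {"fingers": 1, "slide": [-20, -415, 0], "angular": [0, 0, 0]}
    - {"fingers": 1, "slide": [-20, -415, 0], "angular": [0, 0, 0]}
    - {"fingers": 1, "slide": [-20, -415, 0], "angular": [0, 0, 0]}

```text
clock: 4.07
tcp_pos: [0.4683, -0.167, 0.3025]
orientation: [0.0, 0.002, 1.0, -0.0]
wrist_force: [1.4, 0.3, 0.4]
finger_gap: -0.0002
grip_force: 0.0
```

```bash
python3 m.py w2.png
```

```text
4.0667 [ 0.4683 -0.167   0.3025] [1.3606 0.2974 0.3841]
fixture scene [365.3 310.7] 0.91 [ 0.4888 -0.2013]
fixture side [308.  323.6] 0.78 [ 0.4872 -0.2124]
fixture wrist [288.4 200.8] 0.82 [ 0.487  -0.2066]
    [ 0.4875 -0.2051 -0.0013] [np.float64(3.940784849787643), np.float64(2.877443348988648), np.float64(1.6054324944560794)]
lug scene [385.  277.7] 0.65 [ 0.5422 -0.1993]
lug wrist [297.3 261.5] 0.56 [ 0.5435 -0.1945]
    [ 0.5464 -0.1952  0.0483] [np.float64(0.6354976758092464), np.float64(0.6354976758091906)]
pawl_tip scene [418.8 277.5] 0.59 [ 0.608  -0.2324]
pawl_tip side [385.8 303.7] 0.56 [ 0.6026 -0.2274]
pawl_tip wrist [268.4 297.2] 0.8 [ 0.5956 -0.2312]
    [ 0.6003 -0.2332  0.0396] [np.float64(4.483118408250753), np.float64(1.4197352857783248), np.float64(5.679879821452302)]
nut_mid scene [364.7 304.7] 0.43 [ 0.4845 -0.2025]
nut_mid side [302.7 307.5] 0.79 [ 0.4803 -0.1986]
nut_mid wrist [289.7 207.7] 0.82 [ 0.4905 -0.2036]
    [ 0.4843 -0.2035  0.0236] [np.float64(1.701850330249682), np.float64(4.008936537493836), np.float64(5.4076421046760235)]
apron scene [233.1 249. ] 0.54 [0.3941 0.1219]
apron side [321.8 333.3] 0.96 [ 0.505 -0.261]
apron wrist [242.9 213.8] 0.96 [ 0.4989 -0.2592]
    [ 0.4268 -0.1767  0.0963] [np.float64(191.11444061857364), np.float64(139.98757848124274), np.float64(78.65576318744498)]
bolt scene [311.8 282.7] 0.8 [ 0.463 -0.069]
bolt side [284.9 280. ] 0.93 [ 0.4529 -0.0672]
bolt wrist [399.8 173.1] 0.7 [ 0.4552 -0.0751]
    [ 0.4546 -0.0773  0.0076] [np.float64(2.6468802845343977), np.float64(2.4894714518564296), np.float64(0.7002380983014805)]
```

View pics/w2.png

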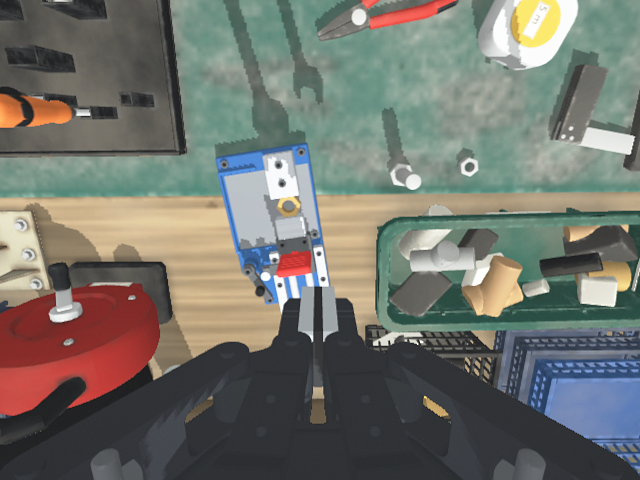

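The view shows the bed's near corners at about (218,150) and (304,145), the nut at (289,206) and the lug's top at (294,263). The green bin's edge is near column 378. I'll get the yaw from the edges.

```bash
python3 - <<'E'
from h import *
p=shot("wrist")
g=p["color"].astype(int); blue=((g[:,:,2]-g[:,:,0])>60)&(np.arange(640)[None]<340)&(np.arange(480)[:,None]<310)&(np.arange(640)[None]>200)
c=lambda u,v,z: onz(ray(p,(u,v)),z)
# left and right edges of blue per row
L=[];Rr=[]
for v in range(155,245,3):
    u=np.where(blue[v])[0]
    if len(u): L.append(c(u[0],v,.014)); Rr.append(c(u[-1],v,.014))
for n,E in(("L",L),("R",Rr)):
    E=np.array(E)
    for k in range(3): f=np.polyfit(E[:,0],E[:,1],1); r=E[:,1]-np.polyval(f,E[:,0]); E=E[abs(r)<2*r.std()+1e-4]
    print(n,len(E),f[0],np.degrees(np.arctan(f[0])),np.polyval(f,.49),r.std(),E[0],E[-1])
T=[]
for u in range(225,300,3):
    v=np.where(blue[:,u])[0]; T.append(c(u,v[0],.014))
T=np.array(T);f=np.polyfit(T[:,1],T[:,0],1);print("near",f[0],np.degrees(np.arctan(f[0])),np.polyval(f,-.2))
print("bin",c(378,230,.08),c(378,320,.08),c(378,230,0.),"bolt",c(405,178,0.05))
h=cv2.cvtColor(p["color"],cv2.COLOR_RGB2HSV);red=(((h[:,:,0]<6)|(h[:,:,0]>174))&(h[:,:,1]>170)&(h[:,:,2]>100)).astype(np.uint8);red[:,:260]=0;red[:,340:]=0;red[:240]=0;red[300:]=0
ys,xs=np.where(red);print(xs.min(),xs.max(),ys.min(),ys.max(),cv2.boxPoints(cv2.minAreaRect(np.c_[xs,ys].astype(np.float32))))
top=[c(u,np.where(red[:,u])[0][0],.078) for u in range(xs.min()+4,xs.max()-3,3)];print(np.array(top))
save({"color":cv2.resize(p["color"][140:310,210:340],None,fx=4,fy=4,interpolation=cv2.INTER_CUBIC)[:600]},"w2c.png")
E
```

```text
L 28 0.1352596282997112 7.703056617118152 -0.2797006011967529 0.0006619172766305315 [ 0.43486096 -0.285783    0.014     ] [ 0.53424124 -0.27315873  0.014     ]
R 30 0.1405021729336357 7.997827737945121 -0.17371162320567296 0.00033218529047760213 [ 0.4318663  -0.18155912  0.014     ] [ 0.53454842 -0.16747664  0.014     ]
near -0.14759669664710812 -8.396049277534685 0.42092960288768005
bin [ 0.49962869 -0.10488859  0.08      ] [ 0.60171486 -0.10018401  0.08      ] [ 0.52396184 -0.09134802  0.        ] bolt [ 0.45226047 -0.07431309  0.05      ]
270 304 252 276 [[267.15436 254.79198]
 [303.3235  249.43358]
 [306.56647 271.3235 ]
 [270.39734 276.6819 ]]
[[ 0.53014096 -0.2105367   0.078     ]
 [ 0.52684296 -0.20731989  0.078     ]
 [ 0.52685193 -0.20423036  0.078     ]
 [ 0.52576238 -0.2011066   0.078     ]
 [ 0.52358    -0.19795682  0.078     ]
 [ 0.52358894 -0.19487534  0.078     ]
 [ 0.52469262 -0.19181997  0.078     ]
 [ 0.52360683 -0.18871241  0.078     ]
 [ 0.52361577 -0.18563095  0.078     ]]
```

View pics/w2c.png

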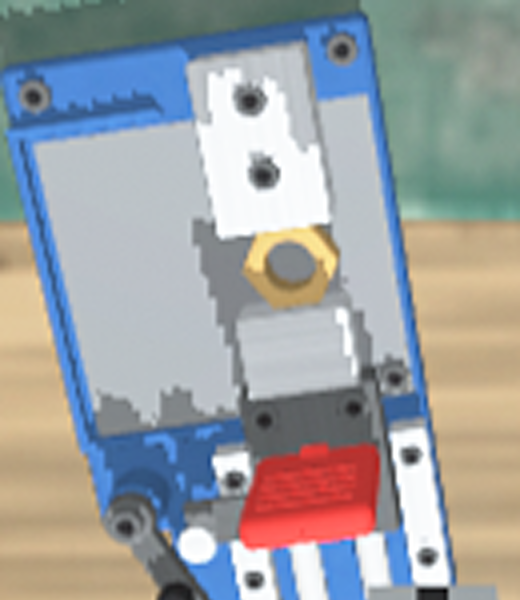

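The yaw is about 8° and the fixture origin is near (0.490, -0.208). I'll turn, then come down in front of the lug.

Call:
jog_arm:
  moves:
    - {"fingers": 1, "slide": [-25, -39, 40], "angular": [0, 0, -8]}
    - {"fingers": 1, "slide": [-37, -39, 80], "angular": [0, 0, -8]}
    - {"fingers": 1, "slide": [-37, -39, 120], "angular": [0, 0, -8]}
    - {"fingers": 1, "slide": [-37, -39, 160], "angular": [0, 0, -8]}
    - {"fingers": 1, "slide": [-37, -39, 200], "angular": [0, 0, -8]}
    - {"fingers": 1, "slide": [-37, -39, 235], "angular": [0, 0, -8]}
    - {"fingers": 1, "slide": [-37, -39, 245], "angular": [0, 0, -8]}
    - {"fingers": 1, "slide": [-37, -39, 245], "angular": [0, 0, -8]}

```text
clock: 5.83
tcp_pos: [0.5021, -0.2019, 0.0526]
orientation: [-0.004, -0.068, 0.998, 0.003]
wrist_force: [-0.7, 0.8, 0.1]
finger_gap: -0.0001
grip_force: 0.0
```

```bash
python3 - <<'E'
from h import *
np.set_printoptions(precision=4,suppress=True)
s=get_state();print(s["clock"],s["wrist_force"]);print(toolT(s))
p=shot("wrist");q=shot("side");a=p["color"][:,:];b=q["color"][225:375,250:410]
save({"color":np.hstack([cv2.resize(a,(480,360)),cv2.resize(b,(320,360))])},"w3.png")
E
```

```text
5.8333 [-0.7219  0.8202  0.0815]
[[-0.9907 -0.1361 -0.0079  0.5021]
 [-0.1362  0.9907  0.0047 -0.2019]
 [ 0.0072  0.0058 -1.      0.0526]
 [ 0.      0.      0.      1.    ]]
```

View pics/w3.png

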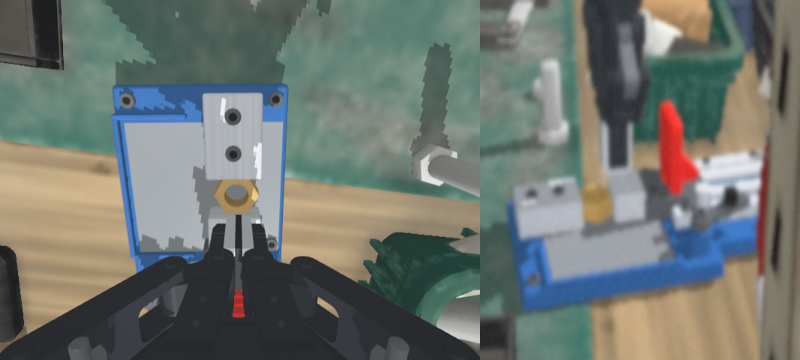

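The fingers line up with the fixture axes, and the tip is over the jaw at wrist pixel (238,220). In the side view it stands left of the lug. I'll push slowly.

Call:
jog_arm:
  moves:
    - {"fingers": 1, "slide": [-10, 0, -3], "angular": [0, 0, 0]}
    - {"fingers": 1, "slide": [-20, 0, -3], "angular": [0, 0, 0]}
    - {"fingers": 1, "slide": [-26, 0, -3], "angular": [0, 0, 0]}
    - {"fingers": 1, "slide": [-32, 0, -3], "angular": [0, 0, 0]}
    - {"fingers": 1, "slide": [-38, 0, -3], "angular": [0, 0, 0]}
    - {"fingers": 1, "slide": [-44, 0, -3], "angular": [0, 0, 0]}
    - {"fingers": 1, "slide": [-50, 0, -3], "angular": [0, 0, 0]}
    - {"fingers": 1, "slide": [-50, 0, -3], "angular": [0, 0, 0]}

```text
clock: 6.6
tcp_pos: [0.5548, -0.1975, 0.0617]
orientation: [-0.001, -0.068, 0.998, -0.001]
wrist_force: [-7.6, -2.1, 5.2]
finger_gap: -0.0004
grip_force: 3.8
```

```bash
python3 - <<'E'
from h import *
np.set_printoptions(precision=4,suppress=True)
s=get_state();print(s["clock"],s["wrist_force"],s["tcp_pos"])
p={n:shot(n) for n in("side","scene")};
for t in("lug","nut_mid","pawl_tip"):
  for n in p: r=tip_of(t,p[n]);print(t,n,r[0] if r else None)
E
```

```text
6.6 [-7.6469 -2.1422  5.174 ] [ 0.5548 -0.1975  0.0617]
lug side {'point': [359.0, 283.7], 'p': 0.62}
lug scene {'point': [392.6, 270.5], 'p': 0.86}
nut_mid side {'point': [305.8, 308.2], 'p': 0.58}
nut_mid scene {'point': [360.6, 303.9], 'p': 0.65}
pawl_tip side {'point': [384.3, 305.3], 'p': 0.64}
pawl_tip scene {'point': [418.7, 279.9], 'p': 0.53}
```

Call:
jog_arm:
  moves:
    - {"fingers": 1, "slide": [-6, 0, 0], "angular": [0, 0, 0]}
    - {"fingers": 1, "slide": [-12, 0, 0], "angular": [0, 0, 0]}
    - {"fingers": 1, "slide": [-18, 0, 0], "angular": [0, 0, 0]}
    - {"fingers": 1, "slide": [-24, 0, 0], "angular": [0, 0, 0]}
    - {"fingers": 1, "slide": [-24, 0, 0], "angular": [0, 0, 0]}

```text
clock: 7.42
tcp_pos: [0.5776, -0.1942, 0.0615]
orientation: [-0.002, -0.068, 0.998, -0.001]
wrist_force: [-9.8, -2.6, 8.3]
finger_gap: 0.0004
grip_force: 5.2
```

```bash
cat > l.py <<'E'
from h import *
import sys
np.set_printoptions(precision=4,suppress=True)
s=get_state();print(s["clock"],s["wrist_force"],s["tcp_pos"])
p={n:shot(n) for n in("side","scene")};
for t in("lug","pawl_tip","nut_mid"):
  rs=[]
  for n in p:
    r=tip_of(t,p[n])
    if r: print(t,n,r[0]); rs.append(ray(p[n],r[0]["point"]))
  if len(rs)>1: print("  ",tri(rs))
if len(sys.argv)>1:
  save({"color":np.hstack([cv2.resize(p["side"]["color"][230:380,250:410],(400,375)),cv2.resize(p["scene"]["color"][230:350,330:458],(400,375))])},sys.argv[1])
E
python3 l.py w4.png
```

```text
7.4167 [-9.783  -2.6272  8.2761] [ 0.5776 -0.1942  0.0615]
lug side {'point': [377.2, 284.4], 'p': 0.73}
lug scene {'point': [367.4, 307.3], 'p': 0.73}
   (array([ 0.5688, -0.1552, -0.0112]), [np.float64(51.705714955352995), np.float64(51.70571495535297)])
pawl_tip side {'point': [385.7, 304.5], 'p': 0.65}
pawl_tip scene {'point': [416.5, 276.9], 'p': 0.39}
   (array([ 0.6026, -0.2304,  0.0387]), [np.float64(1.347457320089651), np.float64(1.347457320089547)])
nut_mid side {'point': [303.9, 304.5], 'p': 0.57}
nut_mid scene {'point': [365.9, 303.7], 'p': 0.51}
   (array([ 0.4816, -0.208 ,  0.0305]), [np.float64(0.8643612106706169), np.float64(0.8643612106707974)])
```

View pics/w4.png

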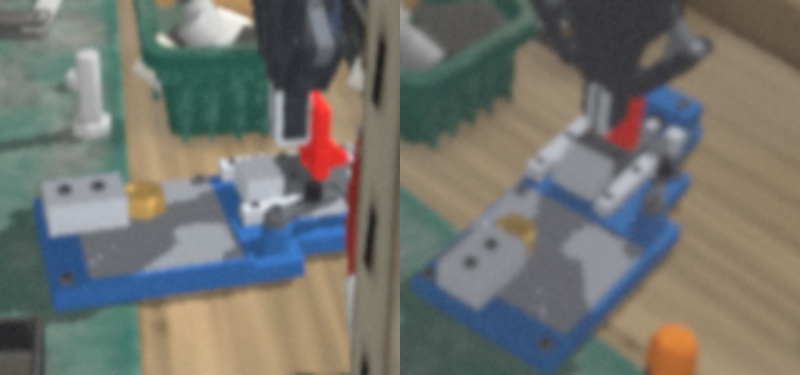

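The side view shows the jaw well open, with the lug at (377,284) and the pin near the catch end. The nut is still next to the fixed jaw. I'll push a bit further.

Call:
jog_arm:
  moves:
    - {"fingers": 1, "slide": [-4, 0, 0], "angular": [0, 0, 0]}
    - {"fingers": 1, "slide": [-7, 0, 0], "angular": [0, 0, 0]}
    - {"fingers": 1, "slide": [-7, 0, 0], "angular": [0, 0, 0]}

```text
clock: 8.07
tcp_pos: [0.5838, -0.1932, 0.0615]
orientation: [-0.002, -0.068, 0.998, -0.001]
wrist_force: [-11.4, -2.4, 6.8]
finger_gap: -0.0004
grip_force: 5.6
```

```bash
python3 l.py
```

```text
8.0667 [-11.4356  -2.4331   6.8251] [ 0.5838 -0.1932  0.0615]
lug side {'point': [381.7, 285.7], 'p': 0.87}
lug scene {'point': [402.3, 263.3], 'p': 0.58}
   (array([ 0.6037, -0.1905,  0.0485]), [np.float64(1.4805491316684953), np.float64(1.4805491316685004)])
pawl_tip side {'point': [383.0, 305.0], 'p': 0.65}
pawl_tip scene {'point': [416.1, 277.6], 'p': 0.54}
   (array([ 0.5984, -0.2325,  0.04  ]), [np.float64(1.9428255139606099), np.float64(1.9428255139605584)])
nut_mid side {'point': [305.3, 307.1], 'p': 0.68}
nut_mid scene {'point': [364.3, 304.1], 'p': 0.61}
   (array([ 0.484 , -0.2018,  0.0225]), [np.float64(0.41982478254366673), np.float64(0.4198247825437478)])
```

Call:
jog_arm:
  moves:
    - {"fingers": 1, "slide": [4, 0, 0], "angular": [0, 0, 0]}
    - {"fingers": 1, "slide": [8, 0, 0], "angular": [0, 0, 0]}
    - {"fingers": 1, "slide": [12, 0, 0], "angular": [0, 0, 0]}
    - {"fingers": 1, "slide": [16, 0, 0], "angular": [0, 0, 0]}
    - {"fingers": 1, "slide": [20, 0, 0], "angular": [0, 0, 0]}
    - {"fingers": 1, "slide": [24, 0, 0], "angular": [0, 0, 0]}
    - {"fingers": 1, "slide": [27, 0, 0], "angular": [0, 0, 0]}
    - {"fingers": 1, "slide": [27, 0, 0], "angular": [0, 0, 0]}

```text
clock: 9.13
tcp_pos: [0.5595, -0.1966, 0.061]
orientation: [0.001, -0.068, 0.998, -0.0]
wrist_force: [0.3, 0.2, -0.1]
finger_gap: -0.0001
grip_force: 0.0
```

```bash
python3 l.py
```

```text
9.1333 [ 0.2992  0.245  -0.0502] [ 0.5595 -0.1966  0.061 ]
lug side {'point': [369.6, 283.9], 'p': 0.71}
lug scene {'point': [394.9, 266.7], 'p': 0.76}
   (array([ 0.5848, -0.1875,  0.0499]), [np.float64(0.26253617225866915), np.float64(0.2625361722588578)])
pawl_tip side {'point': [281.6, 262.3], 'p': 0.74}
pawl_tip scene {'point': [418.6, 279.5], 'p': 0.65}
   (array([ 0.4613, -0.3317,  0.1735]), [np.float64(11.074195894562198), np.float64(11.074195894562193)])
nut_mid side {'point': [306.3, 308.2], 'p': 0.59}
nut_mid scene {'point': [365.8, 306.9], 'p': 0.66}
   (array([ 0.4841, -0.2063,  0.0212]), [np.float64(2.5598325095313927), np.float64(2.559832509531491)])
```

The force has dropped to zero and the lug rests about 38 mm open, so the catch is holding. Next I'll rise, go to the nut's +y side and look.

Call:
jog_arm:
  moves:
    - {"fingers": 1, "slide": [4, 0, -30], "angular": [0, 0, 0]}
    - {"fingers": 1, "slide": [10, 0, -60], "angular": [0, 0, 0]}
    - {"fingers": 1, "slide": [40, 15, -75], "angular": [0, 0, 0]}
    - {"fingers": 1, "slide": [68, 32, -75], "angular": [0, 0, 0]}
    - {"fingers": 1, "slide": [68, 32, -75], "angular": [0, 0, 0]}
    - {"fingers": 1, "slide": [68, 32, -75], "angular": [0, 0, 0]}

```text
clock: 10.03
tcp_pos: [0.4858, -0.173, 0.1354]
orientation: [-0.0, -0.068, 0.998, 0.0]
wrist_force: [0.2, -0.1, 0.1]
finger_gap: 0.0005
grip_force: 0.0
```

```bash
cat > n.py <<'E'
from h import *
import sys
np.set_printoptions(precision=4,suppress=True)
s=get_state();print(s["clock"],s["wrist_force"]);T=toolT(s);print(T)
p=shot("wrist");save(p,sys.argv[1])
f=p["color"].astype(int)
hsv=cv2.cvtColor(p["color"],cv2.COLOR_RGB2HSV)
m=((hsv[:,:,0]>15)&(hsv[:,:,0]<27)&(hsv[:,:,1]>130)&(hsv[:,:,2]>90)).astype(np.uint8)
n,lab,st,c=cv2.connectedComponentsWithStats(m)
for i in np.argsort(-st[1:,4])[:4]+1: print(st[i],c[i])
for t in("nut_mid","lug","apron"):
  r=tip_of(t,p)
  if r:
    z={"nut_mid":.0205,"lug":.054,"apron":.014}[t]; w=onz(ray(p,r[0]["point"]),z); d=T[:3,:3].T@(w-T[:3,3]); print(t,r[0],w,"tool mm",d*1e3)
E
python3 n.py w5.png
```

```text
10.0333 [ 0.1652 -0.1478  0.0757]
[[-0.9906 -0.1365 -0.0007  0.4858]
 [-0.1365  0.9906  0.0006 -0.173 ]
 [ 0.0006  0.0007 -1.      0.1354]
 [ 0.      0.      0.      1.    ]]
[285 219   1   1   1] [285. 219.]
nut_mid {'point': [270.4, 231.4], 'p': 0.66} [ 0.4894 -0.2064  0.0205] tool mm [  0.8758 -33.616  114.8973]
apron {'point': [202.2, 234.9], 'p': 0.85} [ 0.5008 -0.2554  0.014 ] tool mm [ -3.7475 -83.7199 121.3603]
```

View pics/w5.png

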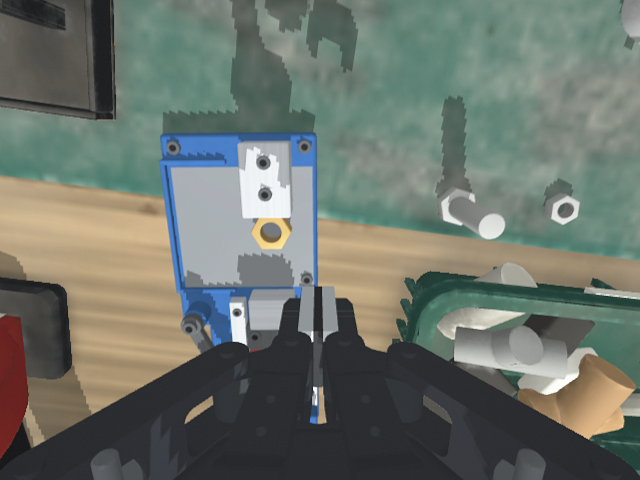

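The nut, at (271,232), still sits against the fixed jaw and the jaw is held open. The bin at (410,290) is close to the gripper's knuckles. I'll turn the tool 90° so the knuckles lie along the jaws instead.

Call:
jog_arm:
  moves:
    - {"fingers": 1, "slide": [-5, 0, 0], "angular": [0, 0, -70]}
    - {"fingers": 1, "slide": [-5, 0, 0], "angular": [0, 0, -70]}
    - {"fingers": 1, "slide": [-5, 0, 0], "angular": [0, 0, -70]}
    - {"fingers": 1, "slide": [-5, 0, 0], "angular": [0, 0, -70]}
    - {"fingers": 1, "slide": [-5, 0, 0], "angular": [0, 0, -70]}
    - {"fingers": 1, "slide": [-5, 0, 0], "angular": [0, 0, -70]}
    - {"fingers": 1, "slide": [-5, 0, 0], "angular": [0, 0, -70]}
    - {"fingers": 1, "slide": [-5, 0, 0], "angular": [0, 0, -70]}
    - {"fingers": 1, "slide": [-5, 0, 0], "angular": [0, 0, -70]}
    - {"fingers": 1, "slide": [-5, 0, 0], "angular": [0, 0, -70]}

```text
clock: 11.07
tcp_pos: [0.4933, -0.1738, 0.1349]
orientation: [0.0, -0.631, 0.776, 0.0]
wrist_force: [-0.3, 1.1, 1.0]
finger_gap: -0.0
grip_force: 0.0
```

Call:
jog_arm:
  moves:
    - {"fingers": 1, "slide": [0, 0, 0], "angular": [0, 0, -20]}
    - {"fingers": 1, "slide": [0, 0, 0], "angular": [0, 0, -20]}
    - {"fingers": 1, "slide": [0, 0, 0], "angular": [0, 0, -20]}
    - {"fingers": 1, "slide": [0, 0, 0], "angular": [0, 0, -20]}
    - {"fingers": 1, "slide": [0, 0, 0], "angular": [0, 0, -20]}

```text
clock: 11.48
tcp_pos: [0.493, -0.1736, 0.1349]
orientation: [-0.0, 0.753, -0.658, -0.0]
wrist_force: [0.2, -0.6, 0.0]
finger_gap: -0.0
grip_force: 0.0
```

```bash
python3 n.py w6.png
```

```text
11.4833 [ 0.167  -0.6487  0.0048]
[[ 0.1337 -0.991  -0.0001  0.493 ]
 [-0.991  -0.1337  0.0001 -0.1736]
 [-0.0001  0.     -1.      0.1349]
 [ 0.      0.      0.      1.    ]]
[   0  323   22  108 1878] [  8.639  378.9846]
[  0 289   8   9  48] [  2.8958 292.6042]
[350 181   1   1   1] [350. 181.]
[333 170   1   1   1] [333. 170.]
nut_mid {'point': [331.9, 190.6], 'p': 0.77} [ 0.4874 -0.2049  0.0205] tool mm [ 30.2413   9.6901 114.4294]
lug {'point': [176.6, 198.9], 'p': 0.6} [ 0.5793 -0.194   0.054 ] tool mm [ 31.7655 -82.8416  80.925 ]
apron {'point': [323.6, 104.3], 'p': 0.56} [ 0.5005 -0.2588  0.014 ] tool mm [ 85.4698   3.9304 120.922 ]
```

View pics/w6.png

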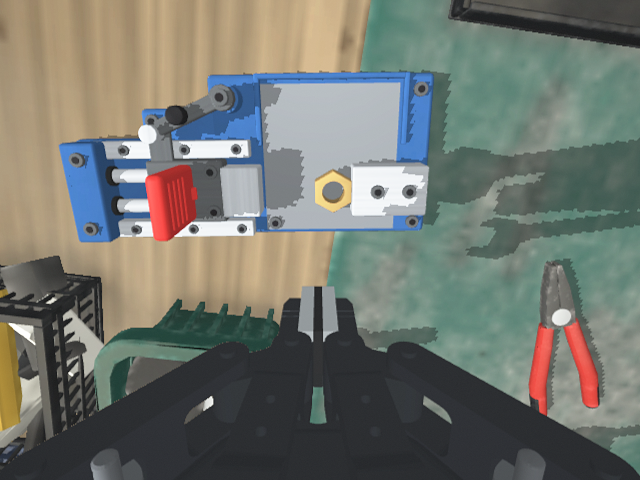

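The pusher is clear on the +y side, the nut is at (332,190), and the pin rests on the catch at (149,133). Going down.

Call:
jog_arm:
  moves:
    - {"fingers": 1, "slide": [-2, 2, 30], "angular": [0, 0, 0]}
    - {"fingers": 1, "slide": [-2, 2, 60], "angular": [0, 0, 0]}
    - {"fingers": 1, "slide": [-2, 2, 80], "angular": [0, 0, 0]}
    - {"fingers": 1, "slide": [-2, 2, 92], "angular": [0, 0, 0]}
    - {"fingers": 1, "slide": [-2, 2, 98], "angular": [0, 0, 0]}
    - {"fingers": 1, "slide": [-2, 2, 102], "angular": [0, 0, 0]}
    - {"fingers": 1, "slide": [-2, 2, 102], "angular": [0, 0, 0]}
    - {"fingers": 1, "slide": [-2, 2, 102], "angular": [0, 0, 0]}

```text
clock: 12.35
tcp_pos: [0.4907, -0.1719, 0.034]
orientation: [-0.0, 0.754, -0.657, 0.001]
wrist_force: [0.2, -0.2, 0.1]
finger_gap: 0.0002
grip_force: 0.0
```

Call:
jog_arm:
  moves:
    - {"fingers": 1, "slide": [0, 0, 3], "angular": [0, 0, 0]}
    - {"fingers": 1, "slide": [4, 0, 3], "angular": [0, 0, 0]}
    - {"fingers": 1, "slide": [8, 0, 3], "angular": [0, 0, 0]}
    - {"fingers": 1, "slide": [12, 0, 3], "angular": [0, 0, 0]}
    - {"fingers": 1, "slide": [16, 0, 3], "angular": [0, 0, 0]}
    - {"fingers": 1, "slide": [20, 0, 3], "angular": [0, 0, 0]}
    - {"fingers": 1, "slide": [24, 0, 3], "angular": [0, 0, 0]}
    - {"fingers": 1, "slide": [28, 0, 3], "angular": [0, 0, 0]}
    - {"fingers": 1, "slide": [32, 0, 3], "angular": [0, 0, 0]}

```text
clock: 13.1
tcp_pos: [0.4948, -0.2036, 0.0304]
orientation: [-0.0, 0.754, -0.657, 0.0]
wrist_force: [1.5, 2.0, 2.3]
finger_gap: 0.0
grip_force: 1.1
```

```bash
python3 n.py w7.png
```

```text
13.1 [1.4978 1.9865 2.3197]
[[ 0.1365 -0.9906  0.0007  0.4948]
 [-0.9906 -0.1365  0.0004 -0.2036]
 [-0.0003 -0.0008 -1.      0.0304]
 [ 0.      0.      0.      1.    ]]
nut_mid {'point': [336.9, 253.4], 'p': 0.83} [ 0.4903 -0.2287  0.0205] tool mm [24.1998  7.8976  9.8896]
lug {'point': [64.3, 349.3], 'p': 0.79} [ 0.5811 -0.1935  0.054 ] tool mm [  1.6892 -86.9471 -23.5324]
apron {'point': [323.1, 177.3], 'p': 0.84} [ 0.5    -0.2579  0.014 ] tool mm [54.4766  2.1928 16.385 ]
```

View pics/w7.png

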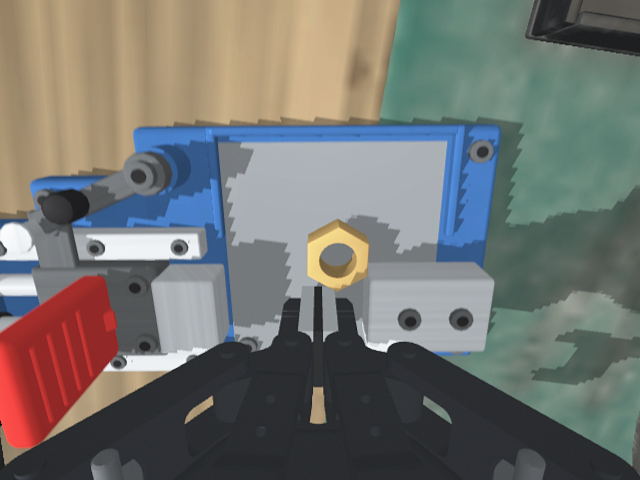

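The nut, at (337,255), is halfway out and moving well, and the catch is still holding. Pushing 22 mm more.

Call:
jog_arm:
  moves:
    - {"fingers": 1, "slide": [4, 0, 0], "angular": [0, 0, 0]}
    - {"fingers": 1, "slide": [8, 0, 0], "angular": [0, 0, 0]}
    - {"fingers": 1, "slide": [12, 0, 0], "angular": [0, 0, 0]}
    - {"fingers": 1, "slide": [16, 0, 0], "angular": [0, 0, 0]}
    - {"fingers": 1, "slide": [19, 0, 0], "angular": [0, 0, 0]}
    - {"fingers": 1, "slide": [22, 0, 0], "angular": [0, 0, 0]}
    - {"fingers": 1, "slide": [22, 0, 0], "angular": [0, 0, 0]}
    - {"fingers": 1, "slide": [10, 0, 0], "angular": [0, 0, 0]}

```text
clock: 13.97
tcp_pos: [0.4966, -0.215, 0.0305]
orientation: [0.0, 0.753, -0.658, 0.001]
wrist_force: [-0.4, -0.1, 0.8]
finger_gap: -0.0003
grip_force: 0.0
```

Call:
jog_arm:
  moves:
    - {"fingers": 1, "slide": [-6, 0, 0], "angular": [0, 0, 0]}
    - {"fingers": 1, "slide": [-8, 0, -10], "angular": [0, 0, 0]}
    - {"fingers": 1, "slide": [-8, 0, -40], "angular": [0, 0, 0]}
    - {"fingers": 1, "slide": [-8, 0, -80], "angular": [0, 0, 0]}
    - {"fingers": 1, "slide": [-8, 0, -110], "angular": [0, 0, 0]}
    - {"fingers": 1, "slide": [-8, 0, -110], "angular": [0, 0, 0]}
    - {"fingers": 1, "slide": [-8, 0, -110], "angular": [0, 0, 0]}

```text
clock: 14.55
tcp_pos: [0.4962, -0.2056, 0.1433]
orientation: [-0.0, 0.754, -0.657, 0.003]
wrist_force: [-0.1, -0.2, -0.5]
finger_gap: -0.0001
grip_force: 0.0
```

```bash
python3 n.py w8.png; python3 l.py|grep -A1 scene
```

```text
14.55 [-0.0642 -0.1718 -0.5443]
[[ 0.1373 -0.9905  0.0048  0.4962]
 [-0.9905 -0.1373 -0.0029 -0.2056]
 [ 0.0035 -0.0044 -1.      0.1433]
 [ 0.      0.      0.      1.    ]]
[   0  357   40  114 3567] [ 17.1632 408.6078]
[  0 323  28  11 202] [ 14.2129 328.4208]
[  0 340   8   3  14] [  3.3571 341.2143]
[ 16 342   8   3  14] [ 19.6429 343.1429]
nut_mid {'point': [333.8, 167.1], 'p': 0.64} [ 0.492  -0.2519  0.0205] tool mm [ 44.9089  11.1373 122.8668]
lug {'point': [186.5, 245.4], 'p': 0.76} [ 0.5792 -0.1942  0.054 ] tool mm [ -0.2178 -83.3819  89.6219]
apron {'point': [323.0, 152.2], 'p': 0.91} [ 0.5006 -0.2603  0.014 ] tool mm [ 54.3333   3.7936 129.4321]
pawl_tip scene {'point': [420.5, 276.6], 'p': 0.44}
   (array([ 0.5956, -0.2442,  0.0501]), [np.float64(3.581646934971592), np.float64(3.5816469349715496)])
nut_mid scene {'point': [385.2, 315.9], 'p': 0.51}
```

View pics/w8.png

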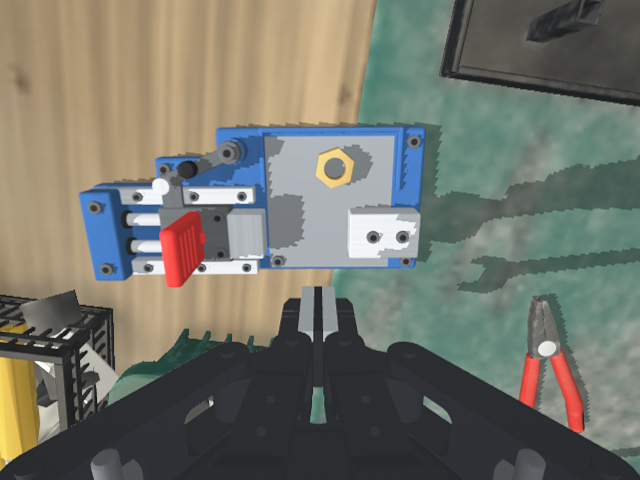

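The nut lies flat on the apron at (335,168), clear of the jaws and lips. The lug and pin show the jaw still held by the catch, and the robot is touching nothing.

```bash
python3 -c "
from workcell import *
print(hand_in())"
```

```text
the job is handed in; nothing more can be done
None
```

The job is handed in: the last pictures showed the jaw held open by its catch and the brass nut lying flat on the apron, about 43 mm from its seat, with 14.6 s on the clock and the gripper clear of the fixture.

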